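# Lock the pastry-cutter box

## Task

Lock the box of sharp pastry cutters before the class comes in: with a fingertip, push the peg of the slotted disc round until the slot lines up with the locking bar, then gently push the bar by its upright plate through the slot and the keeper until it is fully home, the plate up against the end of the guide. Only push: do not grip the parts hard, do not lift or tip the bar out of its guide, and leave the bottle, the tart tin and the ring cutter where they stand.

Things in the scene. Friction and masses are not known exactly. Their poses are not given: they have to be found in the camera images.
- cutter_box: White flat box, 160 (x) by 360 (y) by 60 mm high, fixed. Origin: centre of its underside on the worktop; z up, +y is the way the bar is pushed. Its flat lid is 60 mm above the worktop. Along x = 0 on the lid, in order of y: the bar, its guide, the disc, the keeper. The bar lies on a 2 mm slide plate, 56 mm wide, from y = -185 to 50 mm.
- guide_end (a point): Rear end of the guide, at the channel's floor: box frame (0, -30, 62) mm. Two walls, 15 mm channel between them, open on top, run from here 78 mm along +y; 27 mm over their outsides, tops 14 mm above the lid. The bar is home when its push plate meets the rear ends of these walls.
- keeper (a point): Centre of the top of the keeper, a fixed bridge at box frame (0, 132, 77) mm: 20 mm long (y), 29 mm wide, opening 17 mm wide and 11 mm high, top 17 mm above the lid. The bar's nose passes under it and stands 6 mm out beyond it when home.
- guard_disc: Metal disc, 64 mm across, turning about a vertical axis on the lid at box frame (0, 85) mm. Origin: on its axis at lid height. Its yaw relative to the box (counter-clockwise from above) can go from -0.35 to +3.49 rad and starts between 0.6 and 2.54. It stays where it is left; friction is about 5 N at the peg. No stop or click marks the line-up.
- slot (a point): Centre of the disc, at the top of its slot. The slot, 20 mm wide, open at the top and both ends, runs right across the disc along the disc's own y axis, between two D-shaped cheeks whose tops are 14 mm above the lid. It is lined up when parallel to the box's y axis, either way round (disc yaw relative to the box 0 or 3.14 rad). Otherwise the cheeks block the bar.
- disc_peg (a point): Centre of the top of the disc's upright round steel peg: 12 mm diameter, 30 mm tall (from 14 to 44 mm above the lid), 22 mm from the disc's axis along the disc's -x axis, at right angles to the slot.
- lock_bar: Loose flat steel bar, about 0.2 kg, in the guide: 12 mm wide, 8 mm thick, 178 mm from push plate to rounded nose. Origin: on its underside (62 mm above the worktop) at the push plate's front face; +y towards the nose, as the box's +y. Origin starts at y = -163 to -137 mm in the box's frame, x = 0, and is home at y = -30 mm. Slides with about 1 to 3 N.
- push_plate (a point): Middle of the upper rear edge of the upright push plate at the bar's rear end, 8 mm behind the bar's origin (-y) and 34 mm above the bar's underside. The plate is 30 mm wide (x) and 8 mm thick (y); push its rear face towards +y.
- thermos: Bystander: green insulated drinking bottle, 66 mm across, 190 mm tall, standing on the worktop to the right of the box. Origin: centre of its underside.
- tart_tin: Bystander: small round aluminium tart tin, 72 mm across, 24 mm high, on a thin blue pastry mat to the left of the box. Origin: centre of its underside.
- round_cutter: Bystander: steel ring-shaped pastry cutter, 60 mm across, 35 mm high, on the same mat. Origin: centre of its underside.
Things that resemble listed ones, but are neither listed nor needed, are in the scene too. Several things have the shape of the lock_bar; the one meant has the colours described above.

How it is judged:
On the way, in this order (a step that is already met when the one before it is completed fails the run):
1. the slot is lined up with the bar (within 0.15 rad) while the bar's nose is not yet more than 7 mm into the disc (angle between the y axis of guard_disc and the y axis of cutter_box, either way round below 0.15 rad and y of lock_bar in the frame of cutter_box below -0.118 m), for 0.2 s.
2. the bar is pushed through the slot and the keeper, home to 5 mm (y of lock_bar in the frame of cutter_box above -0.035 m), for 0.2 s.
At the end, for the whole second after the job is handed in: The bar lies flat in its guide, at rest, through the slot and the keeper, within 5 mm of fully home (origin at y = -30 mm in the box's frame), and the disc's slot is parallel to it within 0.15 rad (y of lock_bar in the frame of cutter_box between -0.035 and -0.025 m and x of lock_bar in the frame of cutter_box between -0.005 and 0.005 m and z of lock_bar in the frame of cutter_box below 0.066 m and angle between the y axis of lock_bar and the y axis of cutter_box, either way round below 0.08 rad and linear speed of lock_bar below 0.01 m/s and angle between the y axis of guard_disc and the y axis of cutter_box, either way round below 0.15 rad); the robot touches nothing.
It fails at once if the bar is lifted more than 6 mm or tipped more than 0.15 rad (z of lock_bar in the frame of cutter_box above 0.068 m or angle between lock_bar's own z axis and vertical above 0.15 rad).
It fails at once if the bar or the disc is gripped or rammed (more than 40 N from the fingers) (contact force between the fingers and lock_bar above 40 N or contact force between the fingers and guard_disc above 40 N).
It fails at once if the thermos is moved by more than 20 mm (distance of thermos from where it was at the start of the episode above 0.02 m).
It fails at once if the tart tin is moved by more than 20 mm (distance of tart_tin from where it was at the start of the episode above 0.02 m).
It fails at once if the round cutter is moved by more than 20 mm (distance of round_cutter from where it was at the start of the episode above 0.02 m).
It also fails if it takes over 51 s, if anything falls off the work surface, if the arm or the gripper's body presses on something with over 40 N, if the wrist force passes 120 N, or if a joint passes its speed limit or range.

## Robot

A 6-joint arm with a two-finger parallel gripper is mounted at the origin on the work surface. World frame = base frame: x ahead of the robot, y to its left, z up, the work surface at z = 0. Lengths are in m, angles in rad, forces in N, time in s.
With the tool pointing down it reaches from about 0.325 to 0.775 m from the base axis. Payload 9.3 kg.
Tool frame: the origin (TCP) lies at the very end of the fingers, on their centre line; the grasp point (between the pads) lies 19 mm behind it; z points along the fingers, y is the line along which they close (so a half turn about z gives the same grasp; the last joint's range is limited). The gripper opens to 85 mm and grips with 20 to 120 N. Pads are 22 mm wide; open, the fingers measure 114 mm over their backs; the gripper's body (76 mm by 85 mm) begins 54 mm behind the grasp point. The pads swing forward as they close: fully open they stand 13 mm farther back than shut.
Start: joints at [1.048, 0.259, 0.021, 1.334, 0, 1.418], TCP at [0.199, 0.513, 0.231] pointing down, gripper open.
Joint ranges: [-3.04, 3.04], [-0.91, 1.82], [-1.04, 1.36], [-1.92, 1.95], [-1.52, 1.45], [-3.14, 3.14]. Speed limits (rad/s): [2.22, 2.22, 2.79, 3.14, 3.14, 3.14].

## Interface

Orientations are given as a unit quaternion [w, x, y, z].
In Python, from rig import * gives the robot as it stands.
- The arm moves only by the tool step_arm, never from a script. Its argument "increments" is one flat list of numbers, 6 for each row, row after row: the shift along the tool's x, y, z in m, then the turn, a rotation vector about the tool's x, y, z in degrees. A call has 1 to 5 rows; each row shifts and turns the commanded pose from where the row before left it, along the tool's axes as they then stand; what a row does not reach is not made up. A row lasts 1/12 s, in which the tool goes at most 41.7 mm and 7.16 degrees, less where a joint would pass 70% of its speed; a pose out of reach is approached as far as the arm can. A call with a gripper value outside its range is refused whole. "grip" is the closure, from -1 (fully open) to 1 (shut), so that 0 is half open, set as the call begins (left out, the last holds). The fingers move at their own pace and stop on an object; "squeeze" is the grip in N (left out, the last holds). Time passes only in rows, so rows that do not move let the fingers close. It gives the time, the measured TCP pose, the force, the opening and the grip force at its end, in the units of the state.
- observe(): the state, without advancing time (a new reading comes with each control period).
- get_image(name): name is "scene" or "top" or "wrist"; returns a dict with "img" (400x640x3 uint8, blue, green, red), "mtx" (3x3 intrinsics, pixels), "R" (3x3) and "t" (3): a world point X has camera coordinates R X + t; the wrist camera has in their place "T_tool_cam" (4x4, takes a point from camera to tool coordinates, whose origin is the TCP and whose axes are the flange's). Camera axes: x right, y down, z forward; pixel columns grow to the right and rows downward; lengths in m; the calibration is good to about 2 mm. A picture is of the moment at which its call begins: read the wrist's pose just before it. There is no depth.
- finish_job(): hands the job in; it is judged then, once.
The state is a dict: "time_s": time; "q": joint angles; "joint_vel": joint speeds; "joint_torque": joint torques, N m; "ee_pos": TCP position; "tool_rot": TCP orientation; "force": force on the tool from outside, world axes, zero at the start; "ft_torque": the same for the moment, N m; "gripper_width": finger opening in m; "finger_force": force on a finger pad.
Only numpy, scipy, OpenCV 4.12 (cv2) and the standard library are available. Lean on these libraries where they do the work, as an engineer would, in place of code of your own. Each camera call takes 0.05 s, during which the arm holds its last target. There are 200 camera calls.

## Working session

There is one attempt and no reset: what is moved stays moved. The work goes in short steps, Python scripts to look and compute and a tool call to move; the robot and the scene stay as the last step left them, time stands still between calls to the robot, and variables do not carry over. Pictures are saved under pics/ and viewed, at most 10 in all, crops included, and the job is handed in when it is done.

Besides the shell and the picture viewer there is one more tool, called after "Request:" as name(argument=value, ...) on one line, values as JSON. step_arm: Moves the arm, as the interface text tells. Its arguments: {"type":"object","properties":{"increments":{"type":"array"},"grip":{"type":"number"},"squeeze":{"type":"number"}},"required":["increments"]}

```bash
mkdir -p pics; ls
python3 - <<'E'
from rig import *
import cv2
s=observe();print(s)
for n in("scene","top"):
    d=get_image(n);cv2.imwrite(f"pics/{n}0.png",d["img"]);print(n,d["mtx"].tolist(),d["R"].tolist(),d["t"].tolist())
E
```

```text
pics
{'time_s': 0.0, 'q': array([1.04839572e+00, 2.59191711e-01, 2.07002572e-02, 1.33368600e+00,
       3.01368405e-05, 1.41821902e+00]), 'joint_vel': array([ 0.00091592, -0.00087138, -0.00186441, -0.00045182,  0.00079137,
       -0.00169488]), 'joint_torque': array([ 1.75733612e-04, -5.55643952e+01,  3.44532323e+01,  1.36111787e-02,
       -9.58824035e-05, -6.49283925e-05]), 'ee_pos': array([0.19862993, 0.5125567 , 0.23064222]), 'tool_rot': array([-2.42876165e-04,  1.83859655e-01,  9.82952262e-01, -6.46616615e-04]), 'force': array([-1.20350071, -0.56937768, -0.0391217 ]), 'ft_torque': array([ 0.00728799, -0.03134842,  0.070523  ]), 'finger_force': 0.0, 'gripper_width': 0.08537174393997657}
scene [[503.21873157045553, 0.0, 311.20112695096867], [0.0, 503.21873157045553, 195.75721771262974], [0.0, 0.0, 1.0]] [[0.6567470525891597, 0.7538959628223796, 0.018005170245488825], [0.6123293738161162, -0.51918319904632, -0.5962395020375555], [-0.4401545715739125, 0.40260363022226564, -0.8026046785650073]] [-0.3234396392242885, -0.22225010152496327, 1.6921537463579224]
top [[490.3847987527256, 0.0, 317.88403124965924], [0.0, 490.3847987527256, 198.56618203286124], [0.0, 0.0, 1.0]] [[0.015694153208356796, -0.9998759474314014, 0.0013354037704630237], [-0.9958437169429922, -0.015750671814814075, -0.0897062303440923], [0.08971613556232763, 7.800986836673767e-05, -0.9959673734285791]] [-0.00683399014716329, 0.5030386891958383, 1.9009321895222404]
```

View pics/scene0.png

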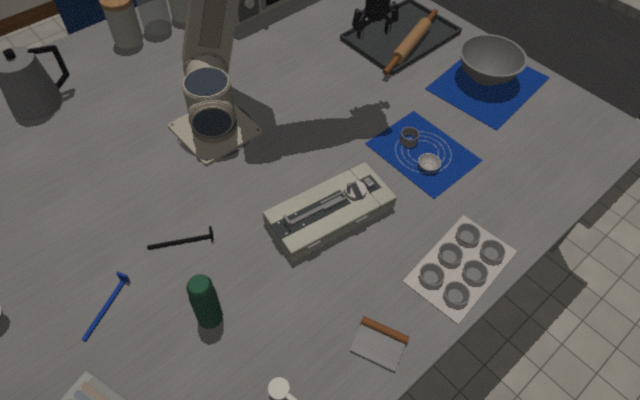

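View pics/top0.png

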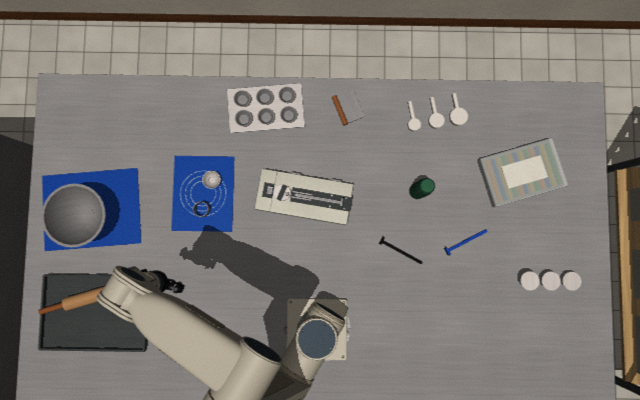

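The box is at about (305,195) in top, with the bar pushing to image left (+y world). In scene it is at (330,208). I'll enlarge both.

Run:
```python
import cv2,numpy as np
a=cv2.imread("pics/top0.png")[160:230,245:365];b=cv2.imread("pics/scene0.png")[155:265,250:410]
f=lambda i,s:cv2.convertScaleAbs(cv2.resize(i,None,fx=s,fy=s,interpolation=cv2.INTER_CUBIC),alpha=1.3)
cv2.imwrite("pics/c1.png",f(a,6.5));cv2.imwrite("pics/c2.png",f(b,5))
```

```text
(no output)
```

View pics/c1.png

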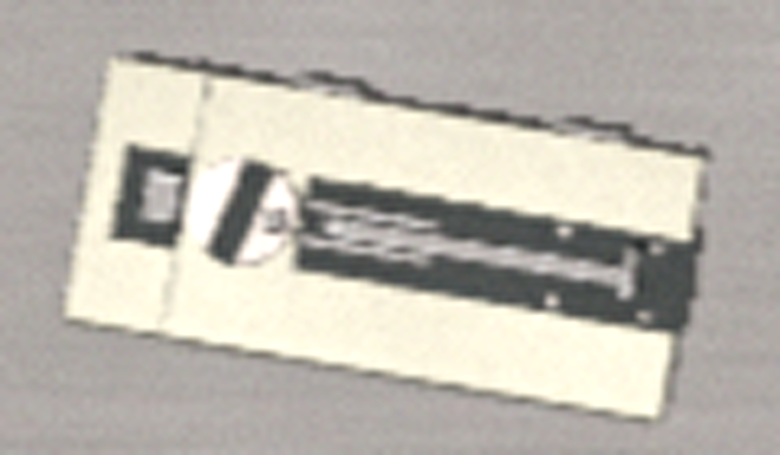

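View pics/c2.png

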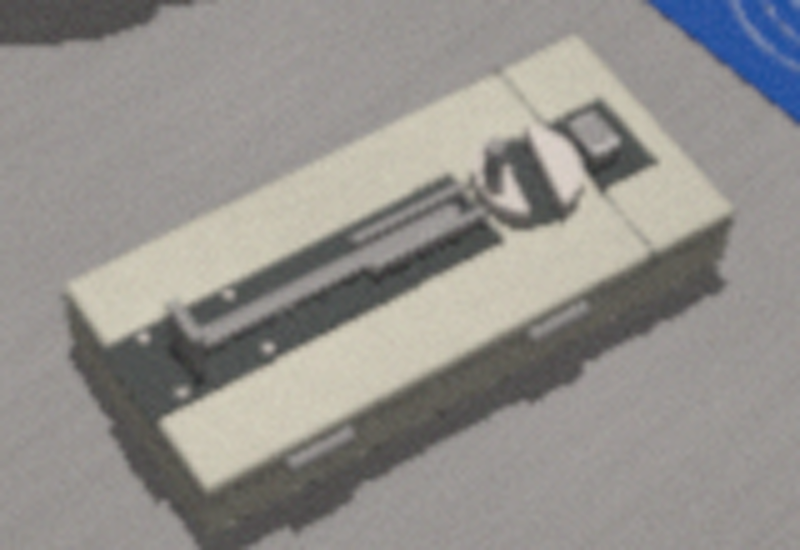

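Crop c1 shows lid corners at (110,57), (705,155), (660,420) and (65,318), the peg at about (278,220), and the slot from (258,170) to (222,258). In c2 the lid corners are (577,37), (733,213), (207,492) and (68,290), with the peg top at about (494,148).

```bash
cat > h.py <<'E'
from rig import *
import cv2,numpy as np
from scipy.optimize import least_squares
from scipy.spatial.transform import Rotation as Ro
def proj(d,X): return cv2.projectPoints(np.asarray(X,float).reshape(-1,1,3),cv2.Rodrigues(d["R"])[0],d["t"],d["mtx"],None)[0][:,0]
def ray(d,uv,z):
    R,t=np.array(d["R"]),np.array(d["t"]);c=-R.T@t
    v=R.T@np.linalg.solve(d["mtx"],[uv[0],uv[1],1]);return c+v*(z-c[2])/v[2]
def cropuv(U,s,o): return (np.array(U,float)+.5)/s-.5+np.array(o)
def tobox(B,X): # B=x,y,yaw
    c,s=np.cos(B[2]),np.sin(B[2]);d=np.array(X)[...,:2]-B[:2];return d@np.array([[c,-s],[s,c]])
def toworld(B,p):
    c,s=np.cos(B[2]),np.sin(B[2]);return np.array(p)[...,:2]@np.array([[c,s],[-s,c]])+B[:2]
E
python3 - <<'E'
from h import *
T,S=get_image("top"),get_image("scene")
ct=cropuv([(110,57),(705,155),(660,420),(65,318)],6.5,(245,160))
cs=cropuv([(577,37),(733,213),(207,492),(68,290)],5,(250,155))
# top: +y box = image left; x right of +y => up in image
L=np.array([[.08,.18],[.08,-.18],[-.08,-.18],[-.08,.18]])
Ls=L[[3,0,1,2]]
W=lambda B,l:np.c_[toworld(B,l),np.full(4,.06)]
def f(B,w=(1,1)): return np.r_[w[0]*(proj(T,W(B,L))-ct).ravel(),w[1]*(proj(S,W(B,Ls))-cs).ravel()]
for w in((1,1),(1,0),(0,1)):
    r=least_squares(f,[.5,0,0],args=(w,));print(w,r.x.round(4),np.abs(r.fun).max().round(2))
    if w==(1,1):B=r.x
np.save("B.npy",B)
g=lambda d,U,s,o,z:tobox(B,ray(d,cropuv(U,s,o),z)).round(4)
for U,z in(((278,220),.1),((258,170),.074),((222,258),.074),((628,272),.096)):print(U,g(T,U,6.5,(245,160),z))
for U,z in(((494,148),.104),((174,305),.096)):print(U,g(S,U,5,(250,155),z))
print("green?",ray(T,(424,187),.19),ray(T,(203,209),.03),ray(T,(212,180),.02))
E
```

```text
(1, 1) [ 0.5097  0.0564 -0.1517] 1.5
(1, 0) [ 0.5087  0.0556 -0.1513] 0.56
(0, 1) [ 0.5102  0.0569 -0.1521] 1.26
(278, 220) [-0.005   0.0599]
(258, 170) [0.0244 0.0786]
(222, 258) [-0.0303  0.0905]
(628, 272) [-0.0007 -0.1451]
(494, 148) [-0.0068  0.0637]
(174, 305) [-0.014  -0.1435]
green? [ 0.53569558 -0.37901358  0.19      ] [0.45449726 0.44829316 0.03      ] [0.57016246 0.4193938  0.02      ]
```

Request:
step_arm(increments=[0, 0, 0, 0, 0, 7, 0, 0, 0, 0, 0, 7, 0, 0, 0, 0, 0, 7, 0, 0, 0, 0, 0, 7, 0, 0, 0, 0, 0, 7], grip=1, squeeze=20)

```text
time_s: 0.62
ee_pos: [0.1988, 0.5127, 0.2311]
tool_rot: [-0.0, 0.474, 0.881, -0.0]
force: [-0.9, -0.3, -0.4]
gripper_width: 0.026
finger_force: 0.0
```

Request:
step_arm(increments=[0, 0, 0, 0, 0, 6.5, 0, 0, 0, 0, 0, 6, 0, 0, 0, 0, 0, 0])

```text
time_s: 0.87
ee_pos: [0.1987, 0.5127, 0.2311]
tool_rot: [0.0, 0.566, 0.824, -0.0]
force: [-0.3, 0.6, -0.3]
gripper_width: 0.0
finger_force: 0.0
```

```bash
cat >> h.py <<'E'
def plan(box,z,yaw=None):
    """needed shift in tool axes (m) and world yaw error (deg)"""
    s=observe();B=np.load("B.npy");R=Ro.from_quat(np.roll(s["tool_rot"],-1))
    T=np.r_[toworld(B,np.array(box)),z];M=R.as_matrix()
    print("shift",(M.T@(T-s["ee_pos"])).round(4),"xyaw",np.degrees(np.arctan2(M[1,0],M[0,0])).round(2),"zaxis",M[:,2].round(4),"t",s["time_s"],"boxpos",tobox(B,s["ee_pos"]).round(4),s["ee_pos"].round(4),"F",s["force"].round(1),"w",s["gripper_width"])
E
python3 -c "
from h import *
plan((.0055,.0385),.20)"
```

```text
shift [-0.5068  0.1503  0.0312] xyaw 111.04 zaxis [-2.e-04 -4.e-04 -1.e+00] t 0.8667 boxpos [-0.3763  0.4041] [0.1987 0.5127 0.2311] F [-0.3  0.6 -0.3] w 2.4250020685475915e-05
```

Request:
step_arm(increments=[-0.036, 0.0107, 0, 0, 0, 0, -0.036, 0.0107, 0, 0, 0, 0, -0.036, 0.0107, 0, 0, 0, 0, -0.036, 0.0107, 0, 0, 0, 0, -0.036, 0.0107, 0, 0, 0, 0])

```text
time_s: 1.28
ee_pos: [0.3146, 0.3632, 0.2313]
tool_rot: [0.0, 0.562, 0.827, 0.0]
force: [1.1, -0.1, -0.2]
gripper_width: 0.0003
finger_force: 0.0
```

Request:
step_arm(increments=[-0.036, 0.0107, 0, 0, 0, 0, -0.036, 0.0107, 0, 0, 0, 0, -0.036, 0.0107, 0, 0, 0, 0, -0.036, 0.0107, 0, 0, 0, 0, -0.036, 0.0107, 0, 0, 0, 0])

```text
time_s: 1.7
ee_pos: [0.4301, 0.2146, 0.2314]
tool_rot: [0.0, 0.562, 0.827, 0.0]
force: [-0.1, 0.5, -0.1]
gripper_width: -0.0002
finger_force: 0.0
```

Request:
step_arm(increments=[-0.036, 0.0107, 0, 0, 0, 0, -0.036, 0.0107, 0, 0, 0, 0, -0.036, 0.0107, 0, 0, 0, 0, -0.036, 0.0107, 0, 0, 0, 0, 0, 0, 0, 0, 0, 0])

```text
time_s: 2.12
ee_pos: [0.5249, 0.0931, 0.2304]
tool_rot: [0.001, 0.564, 0.826, -0.0]
force: [-0.7, 0.7, 0.4]
gripper_width: -0.0002
finger_force: 0.0
```

```bash
cat >> h.py <<'E'
def wrist():
    s=observe();d=get_image("wrist");A=np.eye(4);A[:3,:3]=Ro.from_quat(np.roll(s["tool_rot"],-1)).as_matrix();A[:3,3]=s["ee_pos"]
    C=np.linalg.inv(A@np.array(d["T_tool_cam"]));d["R"],d["t"]=C[:3,:3],C[:3,3];return d
E
python3 -c "
from h import *
import pickle
plan((.0055,.0385),.084)
d=wrist();pickle.dump(d,open('w1.pkl','wb'));cv2.imwrite('pics/w1.png',d['img'])
print(proj(d,np.c_[toworld(np.load('B.npy'),[(0,.085),(0,.132),(0,-.03),(0,.048)]),[.074,.077,.074,.074]]).round(1))"
```

```text
shift [ 0.0022 -0.0035  0.1464] xyaw 111.28 zaxis [ 4.0e-04 -1.4e-03 -1.0e+00] t 2.1167 boxpos [0.0095 0.0386] [0.5249 0.0931 0.2304] F [-0.7  0.7  0.4] w -0.00022109699618091212
[[341.4 132.4]
 [371.9  80.9]
 [277.4 242.1]
 [319.4 170. ]]
```

View pics/w1.png

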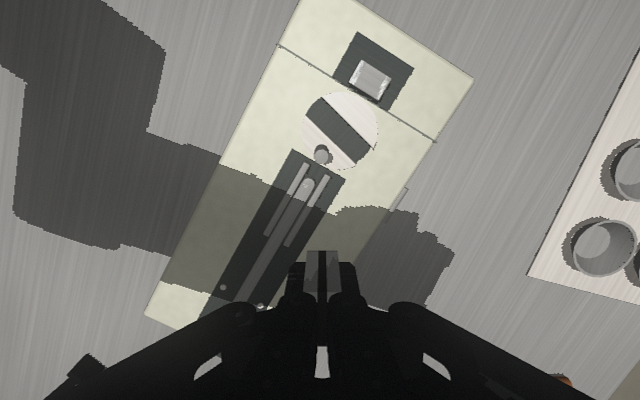

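The wrist view agrees with the estimate: disc centre at (340,132), keeper (370,80), peg top (321,153), bar nose about (308,183). Slot edges run from (320,98) to (374,150) and (305,117) to (362,163).

```bash
python3 -c "
from h import *
import pickle
d=pickle.load(open('w1.pkl','rb'));B=np.load('B.npy')
g=lambda u,z:tobox(B,ray(d,u,z))
p=g((321,153),.104);print('peg',p,np.arctan2(-(p[1]-.085),-p[0]))
for a,b in(((320,98),(374,150)),((305,117),(362,163))):
  v=g(a,.074)-g(b,.074);print('slot',np.arctan2(-v[0],v[1]))
print('nose',g((308,183),.07),'fingertip',proj(d,[observe()['ee_pos']]))
"
```

```text
peg [-0.00846233  0.06558824] 1.1596975207698264
slot 1.3476969535048018
slot 1.422553567466103
nose [-0.00259445  0.03205243] fingertip [[322.80049434 263.78207419]]
```

Request:
step_arm(increments=[0.001, -0.0035, 0.036, 0, 0, 0, 0, 0, 0.036, 0, 0, 0, 0, 0, 0.036, 0, 0, 0, 0, 0, 0.0255, 0, 0, 0, 0, 0, 0.01, 0, 0, 0])

```text
time_s: 2.58
ee_pos: [0.5153, 0.0981, 0.0845]
tool_rot: [-0.002, 0.563, 0.827, -0.001]
force: [-0.9, -0.1, -0.4]
gripper_width: -0.0002
finger_force: 0.0
```

Request:
step_arm(increments=[0.003, 0, 0, 0, 0, 0, 0.003, 0, 0, 0, 0, 0, 0.002, 0, 0, 0, 0, 0])

```text
time_s: 2.83
ee_pos: [0.5156, 0.1044, 0.0892]
tool_rot: [0.002, 0.564, 0.826, -0.001]
force: [1.8, -12.1, -7.4]
gripper_width: -0.0001
finger_force: 6.1
```

Request:
step_arm(increments=[0.002, 0, 0, 0, 0, 0, 0.002, 0, 0, 0, 0, 0, 0.002, 0, 0, 0, 0, 0])

```text
time_s: 3.08
ee_pos: [0.5122, 0.1063, 0.0891]
tool_rot: [0.003, 0.565, 0.825, -0.004]
force: [-7.6, -32.4, 0.7]
gripper_width: 0.0004
finger_force: 13.6
```

```bash
python3 -c "
from h import *
n=np.array([-.5,.866]);plan(n*-.006+np.array([.866,.5])*-.0185+[0,.085],.084)"
```

```text
shift [0.0221 0.0035 0.0049] xyaw 111.21 zaxis [-5.000e-04 -1.050e-02 -9.999e-01] t 3.0833 boxpos [-0.005   0.0497] [0.5122 0.1063 0.0891] F [ -7.6 -32.4   0.7] w 0.0003863410841136349
```

Friction is high when sliding, so I'll back off, re-measure the disc and follow its arc.

Request:
step_arm(increments=[-0.003, 0, 0, 0, 0, 0, -0.003, 0, 0, 0, 0, 0, -0.004, 0, 0, 0, 0, 0])

```text
time_s: 3.33
ee_pos: [0.5174, 0.1015, 0.0896]
tool_rot: [0.001, 0.564, 0.826, 0.001]
force: [-0.4, 0.7, 0.6]
gripper_width: 0.0002
finger_force: 0.0
```

```bash
python3 -c "
from h import *
import pickle
plan((0,.085),.084)
d=wrist();pickle.dump(d,open('w2.pkl','wb'));cv2.imwrite('pics/w2.png',cv2.convertScaleAbs(d['img'],alpha=1.5))"
```

```text
shift [0.0344 0.019  0.0056] xyaw 111.36 zaxis [ 3.1e-03  6.0e-04 -1.0e+00] t 3.3333 boxpos [0.0008 0.0457] [0.5174 0.1015 0.0896] F [-0.4  0.7  0.6] w 0.0001736817956572405
```

View pics/w2.png

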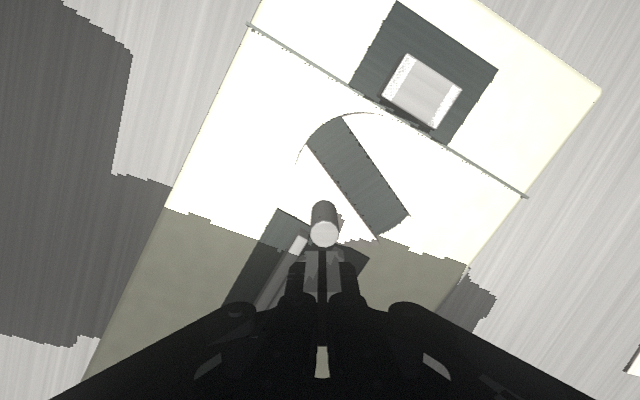

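The peg top is at (323,234). Slot edges run (341,117) to (409,214) and (307,149) to (378,239), and the peg sits right in front of the fingertip.

```bash
python3 -c "
from h import *
import pickle
d=pickle.load(open('w2.pkl','rb'));B=np.load('B.npy')
g=lambda u,z:tobox(B,ray(d,u,z))
p=g((323,234),.104);print('peg',p,np.arctan2(-(p[1]-.085),-p[0]))
for a,b in(((341,117),(409,214)),((307,149),(378,239))):
  v=g(a,.074)-g(b,.074);print('slot',np.arctan2(-v[0],v[1]))
print(g((425,91),.077), 'keeper',g((341,117),.074),g((409,214),.074),g((307,149),.074),g((378,239),.074))
"
```

```text
peg [-0.01135107  0.06480523] 1.0587259390247195
slot 1.1590570161803715
slot 1.1848144903920281
[-0.00096439  0.13284156] keeper [-0.02588208  0.10596565] [0.0251909  0.08366204] [-0.03192421  0.08632382] [0.01935595 0.06548533]
```

Request:
step_arm(increments=[0.002, 0, 0, 0, 0, 0, 0.002, 0, 0, 0, 0, 0, 0.002, 0, 0, 0, 0, 0, 0.001, -0.0006, 0, 0, 0, 0, 0.001, -0.0006, 0, 0, 0, 0])

```text
time_s: 3.8
ee_pos: [0.5129, 0.1074, 0.0882]
tool_rot: [0.001, 0.564, 0.826, -0.001]
force: [0.1, -7.4, 2.7]
gripper_width: -0.0003
finger_force: 3.9
```

Request:
step_arm(increments=[0.0011, -0.0006, 0, 0, 0, 0, 0.0011, -0.0006, 0, 0, 0, 0, 0.0011, -0.0006, 0, 0, 0, 0])

```text
time_s: 4.05
ee_pos: [0.5097, 0.1094, 0.0882]
tool_rot: [0.001, 0.564, 0.825, -0.001]
force: [-0.4, -10.1, 3.6]
gripper_width: -0.0001
finger_force: 4.5
```

Request:
step_arm(increments=[0.0014, -0.0003, 0, 0, 0, 0, 0.0014, -0.0003, 0, 0, 0, 0, 0.0014, -0.0003, 0, 0, 0, 0, 0.0014, -0.0002, 0, 0, 0, 0])

```text
time_s: 4.38
ee_pos: [0.5058, 0.1142, 0.0877]
tool_rot: [0.0, 0.564, 0.825, -0.002]
force: [-1.6, -8.4, 0.6]
gripper_width: 0.0003
finger_force: 3.7
```

Request:
step_arm(increments=[0.0014, 0, 0, 0, 0, 0, 0.0014, 0, 0, 0, 0, 0, 0.0014, 0.0001, 0, 0, 0, 0, 0, 0, 0, 0, 0, 0])

```text
time_s: 4.72
ee_pos: [0.5042, 0.1187, 0.0875]
tool_rot: [-0.0, 0.564, 0.826, -0.001]
force: [-1.2, -6.0, -2.3]
gripper_width: 0.0001
finger_force: 2.5
```

```bash
python3 -c "
from h import *
plan((0,.085),.084)
b=tobox(np.load('B.npy'),observe()['ee_pos'])-[0,.085];print('n,m',b@[-.5,.866],b@[.866,.5])
d=wrist();cv2.imwrite('pics/w3.png',cv2.convertScaleAbs(d['img'],alpha=1.5))
import pickle;pickle.dump(d,open('w3.pkl','wb'))"
```

```text
shift [0.0136 0.025  0.0034] xyaw 111.3 zaxis [-0.0016 -0.0023 -1.    ] t 4.7167 boxpos [-0.0149  0.0608] [0.5042 0.1187 0.0875] F [-1.2 -6.  -2.3] w 0.0001313606564648466
n,m -0.013544791539103367 -0.024971925387036818
```

View pics/w3.png

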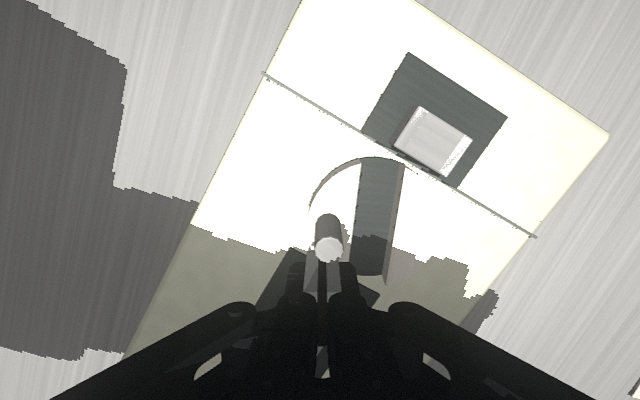

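The slot edges now run (362,163) to (350,270) and (404,165) to (388,272), with the peg top at (328,250).

```bash
cat > ang.py <<'E'
from h import *
import pickle,sys
def ang(f,E,peg):
    d=pickle.load(open(f,'rb'));B=np.load('B.npy')
    g=lambda u,z:tobox(B,ray(d,u,z))
    p=g(peg,.104);print('peg',p,np.degrees(np.arctan2(-(p[1]-.085),-p[0])))
    for a,b in E:
        v=g(a,.074)-g(b,.074);print('slot',np.degrees(np.arctan2(-v[0],v[1])),g(a,.074),g(b,.074))
E
python3 -c "
from ang import *
ang('w3.pkl',(((362,163),(350,270)),((404,165),(388,272))),(328,250))"
```

```text
peg [-0.0223177   0.07587415] 22.239969852126595
slot 25.542039745546166 [-0.02325575  0.10856209] [-0.0002041   0.06032443]
slot 25.455733110386376 [-0.00645209  0.11721309] [0.0166035  0.06877978]
```

Request:
step_arm(increments=[0.0014, 0.0002, 0, 0, 0, 0, 0.0014, 0.0003, 0, 0, 0, 0, 0.0014, 0.0004, 0, 0, 0, 0, 0.0014, 0.0004, 0, 0, 0, 0])

```text
time_s: 5.1
ee_pos: [0.5034, 0.1244, 0.0874]
tool_rot: [-0.0, 0.564, 0.826, -0.001]
force: [-1.0, -6.6, -2.3]
gripper_width: 0.0002
finger_force: 2.7
```

Request:
step_arm(increments=[0.0012, 0.0005, 0, 0, 0, 0, 0.0011, 0.0005, 0, 0, 0, 0, 0.001, 0.0005, 0, 0, 0, 0, 0, 0, 0, 0, 0, 0])

```text
time_s: 5.43
ee_pos: [0.5036, 0.1282, 0.0874]
tool_rot: [-0.0, 0.564, 0.826, -0.001]
force: [-0.8, -4.7, -1.8]
gripper_width: -0.0003
finger_force: 2.1
```

```bash
python3 -c "
from h import *
plan((0,.085),.084)
b=tobox(np.load('B.npy'),observe()['ee_pos'])-[0,.085];print('n,m',b@[-.5,.866],b@[.866,.5])
d=wrist();cv2.imwrite('pics/w4.png',cv2.convertScaleAbs(d['img'],alpha=1.5))
import pickle;pickle.dump(d,open('w4.pkl','wb'))"
```

```text
shift [0.0045 0.022  0.0033] xyaw 111.31 zaxis [-0.0016 -0.0019 -1.    ] t 5.4333 boxpos [-0.0168  0.0701] [0.5036 0.1282 0.0874] F [-0.8 -4.7 -1.8] w -0.0002531175602268914
n,m -0.004496406725535145 -0.022020096157009197
```

View pics/w4.png

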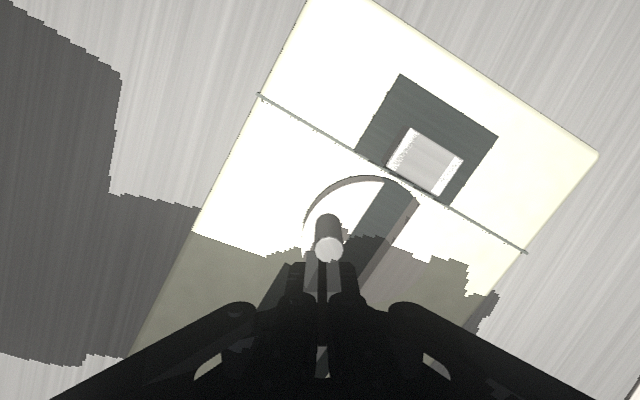

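The slot is nearly lined up: right edge about (415,207) to (366,285), left edge about (384,184) to (345,243), peg top (329,249).

```bash
python3 -c "
from ang import *
ang('w4.pkl',(((384,184),(345,243)),((415,207),(366,285))),(329,249))
d=pickle.load(open('w4.pkl','rb'));B=np.load('B.npy')
for psi in(-8,0,8):
  r=np.radians(psi);M=np.array([[np.cos(r),-np.sin(r)],[np.sin(r),np.cos(r)]])
  P=np.array([(x,y) for x in(-.01,.01) for y in(.0304,-.015)])@M.T+[0,.085]
  print(psi,proj(d,np.c_[toworld(B,P),[.074]*4]).round(0).tolist())
im=cv2.imread('pics/w4.png');cv2.imwrite('pics/w4c.png',cv2.resize(im[160:310,270:450],None,fx=4,fy=4,interpolation=cv2.INTER_CUBIC))
"
```

```text
peg [-0.02418024  0.08576604] -1.8145532401295164
slot -0.5702872092252088 [-0.01143789  0.11467852] [-0.01177519  0.08079157]
slot 2.49798948796652 [0.0070407  0.11264035] [0.00905083 0.06656366]
-8 [[397.0, 187.0], [335.0, 258.0], [429.0, 212.0], [366.0, 281.0]]
0 [[388.0, 184.0], [337.0, 262.0], [424.0, 205.0], [371.0, 281.0]]
8 [[378.0, 183.0], [339.0, 266.0], [417.0, 199.0], [376.0, 280.0]]
```

View pics/w4c.png

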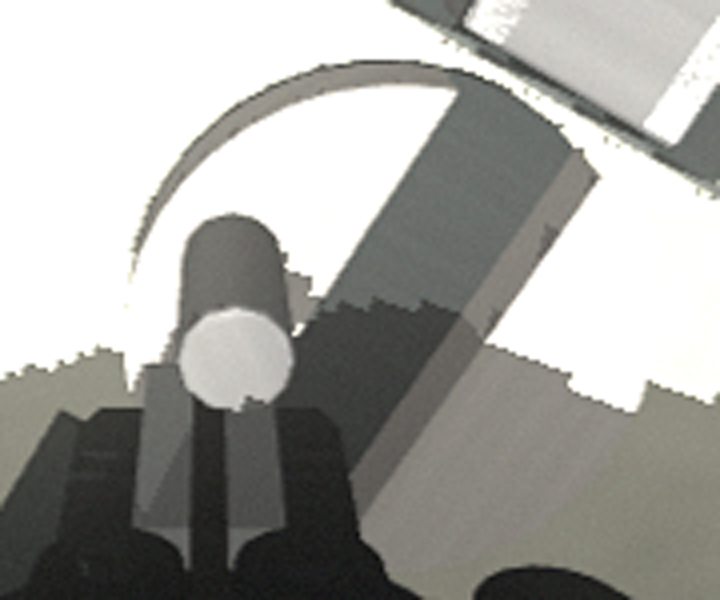

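The slot is within about 1° of lined up. I'll retreat, lift, turn the tool to the box's axis and go behind the plate.

Request:
step_arm(increments=[-0.006, 0, 0, 0, 0, 0, -0.014, 0, 0, 0, 0, 0, 0, 0, -0.03, 0, 0, 0, 0, 0, -0.035, 0, 0, 0, 0, 0, 0, 0, 0, 0])

```text
time_s: 5.9
ee_pos: [0.5143, 0.1101, 0.1584]
tool_rot: [0.003, 0.564, 0.826, 0.003]
force: [0.8, -0.2, -1.1]
gripper_width: -0.0002
finger_force: 0.0
```

Request:
step_arm(increments=[0, 0, 0, 0, 0, 6, 0, 0, 0, 0, 0, 6, 0, 0, 0, 0, 0, 6, 0, 0, 0, 0, 0, 6, 0, 0, 0, 0, 0, 6])

```text
time_s: 6.32
ee_pos: [0.5119, 0.1102, 0.1529]
tool_rot: [0.0, 0.76, 0.65, 0.0]
force: [0.0, 0.4, 0.2]
gripper_width: 0.0
finger_force: 0.0
```

Request:
step_arm(increments=[-0.036, 0, 0, 0, 0, 0, -0.036, 0, 0, 0, 0, 0, -0.036, 0, 0, 0, 0, 0, -0.036, 0, 0, 0, 0, 0, 0, 0, 0, 0, 0, 0])

```text
time_s: 6.73
ee_pos: [0.4896, -0.037, 0.1529]
tool_rot: [0.001, 0.76, 0.65, -0.0]
force: [0.4, -0.8, 0.0]
gripper_width: -0.0001
finger_force: 0.0
```

```bash
python3 -c "
from h import *
plan((0,-.175),.071)
d=wrist();cv2.imwrite('pics/w5.png',cv2.convertScaleAbs(d['img'],alpha=1.5))
print(proj(d,np.c_[toworld(np.load('B.npy'),[(-.015,-.145),(.015,-.145)]),[.096]*2]).round(0))
import pickle;pickle.dump(d,open('w5.pkl','wb'))"
```

```text
shift [-0.0795  0.0059  0.082 ] xyaw 81.09 zaxis [ 7.0e-04 -1.5e-03 -1.0e+00] t 6.7333 boxpos [-0.0057 -0.0953] [ 0.4896 -0.037   0.1529] F [ 0.4 -0.8  0. ] w -8.588248867631102e-05
[[309. 296.]
 [356. 295.]]
```

View pics/w5.png

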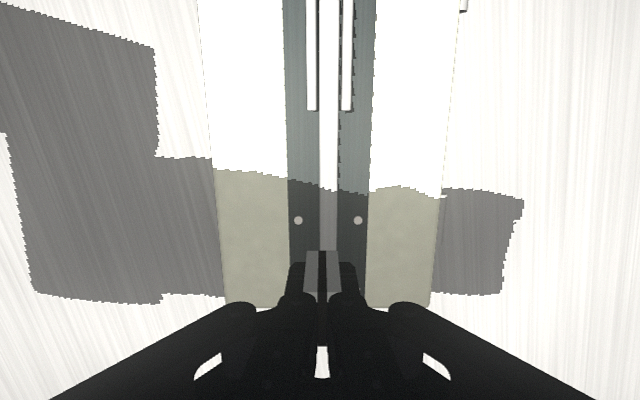

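The view is straight along the bar, with guide walls at columns 312 and 347. I'll go behind the plate and down.

Request:
step_arm(increments=[-0.028, 0.003, 0, 0, 0, 0, -0.028, 0.003, 0, 0, 0, 0, -0.0235, 0, 0, 0, 0, 0, 0, 0, 0, 0, 0, 0])

```text
time_s: 7.12
ee_pos: [0.4842, -0.1141, 0.1528]
tool_rot: [0.001, 0.759, 0.651, -0.0]
force: [-0.5, 0.5, 0.3]
gripper_width: 0.0002
finger_force: 0.0
```

Request:
step_arm(increments=[0, 0, 0.028, 0, 0, 0, 0, 0, 0.025, 0, 0, 0, 0, 0, 0.019, 0, 0, 0, 0, 0, 0.008, 0, 0, 0, 0, 0, 0, 0, 0, 0])

```text
time_s: 7.53
ee_pos: [0.4832, -0.1106, 0.0713]
tool_rot: [-0.001, 0.758, 0.652, -0.001]
force: [-0.6, -0.2, -0.5]
gripper_width: 0.0002
finger_force: 0.0
```

```bash
python3 -c "
from h import *
plan((0,-.049),.072)"
```

```text
shift [ 0.1201  0.0011 -0.0005] xyaw 81.37 zaxis [-0.0026  0.0015 -1.    ] t 7.5333 boxpos [-0.0009 -0.1691] [ 0.4832 -0.1106  0.0713] F [-0.6 -0.2 -0.5] w 0.00024759623487945117
```

Request:
step_arm(increments=[0.002, 0.001, -0.001, 0, 0, 0, 0.002, 0, 0, 0, 0, 0, 0.002, 0, 0, 0, 0, 0, 0.002, 0, 0, 0, 0, 0, 0.002, 0, 0, 0, 0, 0])

```text
time_s: 7.95
ee_pos: [0.4867, -0.1019, 0.0745]
tool_rot: [0.001, 0.759, 0.652, 0.0]
force: [-0.2, -0.0, 0.2]
gripper_width: -0.0001
finger_force: 0.0
```

Request:
step_arm(increments=[0.002, 0, 0, 0, 0, 0, 0.002, 0, 0, 0, 0, 0, 0.002, 0, 0, 0, 0, 0, 0.002, 0, 0, 0, 0, 0, 0.002, 0, 0, 0, 0, 0])

```text
time_s: 8.37
ee_pos: [0.488, -0.0923, 0.0739]
tool_rot: [0.0, 0.759, 0.651, -0.0]
force: [-0.7, -2.8, 2.5]
gripper_width: 0.0
finger_force: 1.7
```

Request:
step_arm(increments=[0.002, 0, 0, 0, 0, 0, 0.002, 0, 0, 0, 0, 0, 0.002, 0, 0, 0, 0, 0, 0.002, 0, 0, 0, 0, 0, 0.002, 0, 0, 0, 0, 0])

```text
time_s: 8.78
ee_pos: [0.4894, -0.0822, 0.0738]
tool_rot: [-0.0, 0.759, 0.652, -0.0]
force: [-0.8, -3.5, 2.8]
gripper_width: -0.0002
finger_force: 1.8
```

```bash
python3 -c "
from h import *
plan((0,-.047),.072)"
```

```text
shift [ 0.0931 -0.0009  0.0018] xyaw 81.31 zaxis [-1.e-04 -0.e+00 -1.e+00] t 8.7833 boxpos [ 0.0009 -0.1401] [ 0.4894 -0.0822  0.0738] F [-0.8 -3.5  2.8] w -0.00020161114587778726
```

Request:
step_arm(increments=[0.002, -0.0005, 0, 0, 0, 0, 0.002, 0, 0, 0, 0, 0, 0.002, 0, 0, 0, 0, 0, 0.002, 0, 0, 0, 0, 0, 0.002, 0, 0, 0, 0, 0])

```text
time_s: 9.2
ee_pos: [0.4904, -0.0721, 0.0737]
tool_rot: [-0.0, 0.759, 0.652, -0.0]
force: [-0.3, -2.9, 2.7]
gripper_width: 0.0004
finger_force: 1.6
```

Request:
step_arm(increments=[0.003, 0, 0, 0, 0, 0, 0.003, 0, 0, 0, 0, 0, 0.003, 0, 0, 0, 0, 0, 0.003, 0, 0, 0, 0, 0, 0.003, 0, 0, 0, 0, 0])

```text
time_s: 9.62
ee_pos: [0.4926, -0.0572, 0.0738]
tool_rot: [-0.0, 0.759, 0.652, -0.0]
force: [-0.6, -2.9, 2.3]
gripper_width: -0.0002
finger_force: 1.5
```

```bash
python3 -c "
from h import *
plan((0,-.047),.072)"
```

```text
shift [ 0.0679 -0.0003  0.0018] xyaw 81.32 zaxis [-1.e-04  1.e-04 -1.e+00] t 9.6167 boxpos [ 0.0003 -0.1149] [ 0.4926 -0.0572  0.0738] F [-0.6 -2.9  2.3] w -0.00016641507893517445
```

Request:
step_arm(increments=[0.003, 0, 0, 0, 0, 0, 0.003, 0, 0, 0, 0, 0, 0.003, 0, 0, 0, 0, 0, 0.003, 0, 0, 0, 0, 0, 0.003, 0, 0, 0, 0, 0])

```text
time_s: 10.03
ee_pos: [0.4949, -0.0424, 0.0737]
tool_rot: [-0.0, 0.759, 0.652, -0.0]
force: [0.2, -3.0, 1.2]
gripper_width: -0.0
finger_force: 1.4
```

Request:
step_arm(increments=[0.003, 0, 0, 0, 0, 0, 0.003, 0, 0, 0, 0, 0, 0.003, 0, 0, 0, 0, 0, 0.003, 0, 0, 0, 0, 0, 0.003, 0, 0, 0, 0, 0])

```text
time_s: 10.45
ee_pos: [0.4972, -0.0276, 0.0738]
tool_rot: [-0.0, 0.759, 0.652, -0.0]
force: [0.2, -3.1, 1.8]
gripper_width: 0.0001
finger_force: 1.4
```

Request:
step_arm(increments=[0.002, 0, 0, 0, 0, 0, 0.002, 0, 0, 0, 0, 0, 0.002, 0, 0, 0, 0, 0, 0.002, 0, 0, 0, 0, 0, 0.002, 0, 0, 0, 0, 0])

```text
time_s: 10.87
ee_pos: [0.4987, -0.0178, 0.0738]
tool_rot: [0.0, 0.759, 0.652, -0.0]
force: [-0.3, -2.1, 0.7]
gripper_width: 0.0002
finger_force: 1.3
```

Request:
step_arm(increments=[0.003, 0, 0, 0, 0, 0, 0.003, 0, 0, 0, 0, 0, 0.003, 0, 0, 0, 0, 0, 0.003, 0, 0, 0, 0, 0, 0.003, 0, 0, 0, 0, 0])

```text
time_s: 11.28
ee_pos: [0.501, -0.0028, 0.0737]
tool_rot: [-0.0, 0.759, 0.652, -0.0]
force: [-1.1, -3.0, 1.4]
gripper_width: -0.0001
finger_force: 1.2
```

```bash
python3 -c "
from h import *
plan((0,-.047),.072)"
```

```text
shift [ 0.0129 -0.0004  0.0017] xyaw 81.31 zaxis [-1.e-04  1.e-04 -1.e+00] t 11.2833 boxpos [ 0.0004 -0.0599] [ 0.501  -0.0028  0.0737] F [-1.1 -3.   1.4] w -9.922348225140841e-05
```

Now slowly to contact with the stop.

Request:
step_arm(increments=[0.002, 0, 0, 0, 0, 0, 0.002, 0, 0, 0, 0, 0, 0.002, 0, 0, 0, 0, 0, 0.001, 0, 0, 0, 0, 0, 0.001, 0, 0, 0, 0, 0])

```text
time_s: 11.7
ee_pos: [0.5022, 0.0048, 0.0738]
tool_rot: [-0.0, 0.759, 0.652, -0.0]
force: [-0.5, -2.8, 1.4]
gripper_width: 0.0003
finger_force: 1.1
```

Request:
step_arm(increments=[0.001, 0, 0, 0, 0, 0, 0.0005, 0, 0, 0, 0, 0])

```text
time_s: 11.87
ee_pos: [0.5024, 0.0063, 0.0737]
tool_rot: [-0.0, 0.759, 0.652, -0.0]
force: [0.5, -2.3, 0.6]
gripper_width: -0.0
finger_force: 1.1
```

Request:
step_arm(increments=[0.0005, 0, 0, 0, 0, 0, 0.0005, 0, 0, 0, 0, 0])

```text
time_s: 12.03
ee_pos: [0.5025, 0.0072, 0.0738]
tool_rot: [-0.0, 0.759, 0.651, -0.0]
force: [-0.2, -1.6, 1.0]
gripper_width: 0.0001
finger_force: 1.1
```

Request:
step_arm(increments=[0.0005, 0, 0, 0, 0, 0, 0.0005, 0, 0, 0, 0, 0])

```text
time_s: 12.2
ee_pos: [0.5027, 0.0082, 0.0738]
tool_rot: [-0.0, 0.759, 0.651, 0.0]
force: [0.5, -1.8, 1.0]
gripper_width: -0.0
finger_force: 1.1
```

Request:
step_arm(increments=[0.0005, 0, 0, 0, 0, 0, 0.0005, 0, 0, 0, 0, 0])

```text
time_s: 12.37
ee_pos: [0.5028, 0.0088, 0.0738]
tool_rot: [0.0, 0.759, 0.651, -0.0]
force: [-0.9, -6.8, 0.8]
gripper_width: -0.0004
finger_force: 3.6
```

Request:
step_arm(increments=[0.0005, 0, 0, 0, 0, 0, 0.0005, 0, 0, 0, 0, 0])

```text
time_s: 12.53
ee_pos: [0.5028, 0.0088, 0.0738]
tool_rot: [0.001, 0.759, 0.651, -0.001]
force: [-3.0, -11.4, 0.8]
gripper_width: -0.0002
finger_force: 6.4
```

Request:
step_arm(increments=[-0.005, 0, 0, 0, 0, 0, -0.015, 0, 0, 0, 0, 0, -0.01, 0, -0.01, 0, 0, 0, 0, 0, -0.035, 0, 0, 0, 0, 0, -0.035, 0, 0, 0])

```text
time_s: 12.95
ee_pos: [0.4973, -0.0198, 0.1544]
tool_rot: [-0.002, 0.759, 0.651, -0.001]
force: [2.1, 0.2, -0.2]
gripper_width: -0.0002
finger_force: 0.0
```

Request:
step_arm(increments=[0, 0, -0.03, 0, 0, 0, 0, 0, 0, 0, 0, 0, 0, 0, 0, 0, 0, 0, 0, 0, 0, 0, 0, 0, 0, 0, 0, 0, 0, 0])

```text
time_s: 13.37
ee_pos: [0.4978, -0.0194, 0.1829]
tool_rot: [-0.001, 0.759, 0.651, -0.0]
force: [0.3, 0.6, -0.0]
gripper_width: 0.0
finger_force: 0.0
```

```bash
python3 -c "
from h import *
plan((0,-.047),.072)
d=wrist();B=np.load('B.npy')
# image-based check without viewing: brightness along the lid centre line, rectified
ys=np.arange(-.15,.16,.006)
for x in(0,.012):
  p=proj(d,np.c_[toworld(B,np.c_[np.full(len(ys),x),ys]),np.full(len(ys),.07)]).round().astype(int)
  print(x,[(int(1000*y),int(d['img'][v,u].mean())) for y,(u,v) in zip(ys,p) if 0<=u<640 and 0<=v<400])
"
```

```text
shift [0.0297 0.0005 0.1109] xyaw 81.31 zaxis [-1.8e-03  6.0e-04 -1.0e+00] t 13.3667 boxpos [-0.0003 -0.0767] [ 0.4978 -0.0194  0.1829] F [ 0.3  0.6 -0. ] w 4.3314057006771246e-06
0 [(-150, 20), (-144, 18), (-137, 21), (-131, 19), (-125, 20), (-119, 33), (-113, 40), (-107, 42), (-101, 42), (-95, 43), (-89, 43), (-83, 46), (-77, 47), (-71, 47), (-65, 84), (-59, 86), (-53, 85), (-47, 88), (-41, 70), (-35, 177), (-29, 139), (-23, 172), (-17, 173), (-11, 171), (-5, 172), (0, 172), (6, 171), (12, 173), (18, 172), (24, 172), (30, 171), (36, 170), (42, 167), (48, 168), (54, 166)]
0.012 [(-150, 62), (-144, 65), (-137, 50), (-131, 31), (-125, 40), (-119, 42), (-113, 43), (-107, 43), (-101, 43), (-95, 45), (-89, 47), (-83, 47), (-77, 49), (-71, 51), (-65, 89), (-59, 88), (-53, 88), (-47, 89), (-41, 83), (-35, 131), (-29, 58), (-23, 54), (-17, 54), (-11, 50), (-5, 53), (0, 55), (6, 59), (12, 53), (18, 44), (24, 44), (30, 40), (36, 49), (42, 54), (48, 71), (54, 89)]
```

The plate sits at y ≈ -38 to -30 mm, which is home, and the bar (bright) continues along the channel past y = 54 mm. Nothing is touching, so I'll hand in.

```bash
python3 -c "
from rig import *
print(finish_job())"
```

```text
the job is handed in; nothing more can be done
None
```

I lined the slot up to about 1° and pushed the bar until the plate met the end of the guide; the last wrist-camera reading put it home. I didn't check the nose beyond the keeper by camera, and the job is handed in with no verdict returned.

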